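# Clear the specimen clamp, then hold its sprung arm open

### The arm

A 7-joint arm with a two-finger parallel gripper is mounted at the origin on the work surface. World frame = base frame: x ahead of the robot, y to its left, z up, the work surface at z = 0. Lengths are in m, angles in rad, forces in N, time in s.
With the tool pointing down it reaches from about 0.425 to 0.925 m from the base axis. Payload 6.8 kg.
Tool frame: the origin (TCP) lies on the front face of the gripper's body, between the roots of the fingers; the fingertips stand 73 mm ahead of it and the grasp point (between the pads) lies 54 mm ahead of it; z points along the fingers, y is the line along which they close (so a half turn about z gives the same grasp; the last joint's range is limited). The gripper opens to 85 mm and grips with 20 to 120 N. Pads are 22 mm wide; open, the fingers measure 114 mm over their backs; the gripper's body (76 mm by 85 mm) begins 54 mm behind the grasp point. The pads swing forward as they close: fully open they stand 13 mm farther back than shut.
Start: joints at [1.057, 0.477, 0.022, 1.555, -0.011, 1.109, -0.083], TCP at [0.266, -0.62, 0.304] pointing down, gripper open.
Joint ranges: [-2.96, 2.96], [-0.34, 2.1], [-1.41, 1.46], [0.24, 2.44], [-1.37, 4.51], [0.17, 1.92], [-2.96, 2.96]. Speed limits (rad/s): [2.39, 2.39, 3.14, 3.14, 3.14, 3.14, 3.14].

### API

Orientations are given as a unit quaternion [w, x, y, z].
In Python, from station import bot, optics gives the robot as it stands.
- The arm moves only by the tool drive_tool, never from a script. Its argument "deltas" is a list of rows, each an object with "gripper": the closure in counts, from 0 (fully open) to 255 (shut); "offset": the shift along the tool's x, y, z in units of 1000 mm (1.0 is 1000 mm), a list of three; "angular": the turn, a rotation vector about the tool's x, y, z in units of 45 degrees (1.0 is 45 degrees), a list of three. In form: [{"gripper": gripper, "offset": [dx, dy, dz], "angular": [rx, ry, rz]}, ...]. A call has 1 to 5 rows; each row is the pose to reach, as a shift and turn from the pose commanded when the call began, along the tool's axes at that moment; what a row does not reach only later rows make up. A row lasts 1/10 s, in which the tool goes at most 50 mm and 8.59 degrees, less where a joint would pass 70% of its speed; a pose out of reach is approached as far as the arm can. A call with a number of a shift or a turn outside -1 to 1 is refused whole. A call with a gripper value outside its range is refused whole. The fingers move at their own pace and stop on an object; "grip_force" is the grip in N (left out, the last holds). Time passes only in rows, so rows that repeat a pose let the fingers close. It gives the time, the measured TCP pose, the force, the opening and the grip force at its end, in the units of the state.
- bot.get_obs(): the state, without advancing time (a new reading comes with each control period).
- optics.read_camera(name): name is "scene" or "top" or "wrist"; returns the picture (420x560x3 uint8, blue, green, red); there is no depth.
- optics.camera_model(name): a dict with "fx", "fy", "cx", "cy" (pixels), "cam_to_world" (4x4, takes a point from camera to world coordinates). Camera axes: x right, y up, looking along -z (the intrinsics and any distortion apply to the point x, -y, -z); pixel columns grow to the right and rows downward; lengths in m; the calibration is good to about 2 mm. A picture is of the moment at which its call begins: read the wrist's pose just before it. camera_model takes no time and is no camera call; for the wrist camera it gives the pose at the moment of the call.
- bot.hand_in(): hands the job in; it is judged then, once.
The state is a dict: "t": time; "q": joint angles; "joint_vel": joint speeds; "joint_torque": joint torques, N m; "eef_pos": TCP position; "tool_rot": TCP orientation; "contact_force": force on the tool from outside, world axes, zero at the start; "torque": the same for the moment, N m; "gripper_width": opening from 0.0 (shut) to 1.0 (fully open); "grasp_force": force on a finger pad.
Only numpy, scipy, OpenCV 4.12 (cv2) and the standard library are available. Lean on these libraries where they do the work, as an engineer would, in place of code of your own. Each camera call takes 0.05 s, during which the arm holds its last target. There are 200 camera calls.

### The job

Clear the microscope's clamp plate for the next specimen: set the round metal mount down in the round dish and the square metal mount down in the square tray, without dropping them from a height. Then swing the clamp's sprung arm by its upright post, away from where the mounts stood, all the way to its stop, and finish while still holding it there with the fingers (do not let go, it springs back). Leave the other things on the bench and on the plate where they are.

Things in the scene. Friction and masses are not known exactly. Their poses are not given: they have to be found in the camera images.
- clamp_plate: Fixed dark steel clamp plate lying on the bench, 260 (its x) x 200 (its y) x 14 mm; origin at the centre of its underside; its x axis points from the part where the mounts stand towards the side to which the arm opens. A low fence (6 mm above the plate) runs along its -x edge. A steel stop post (14 mm across, top 42 mm above the bench) stands at about x +56, y -54 mm of the plate.
- pivot (a point): Upright pivot axis of the sprung arm, a point on the axis 27 mm above the bench, at x 0, y -75 mm of the plate.
- grip_post (a point): Centre of the free part of the steel gripping post on the free end of the arm, 50 mm above the bench; the post is round, upright, 14 mm in diameter, free from 34 mm to 67 mm above the bench, and 120 mm from the pivot axis. It moves with the arm. With the arm at rest it is at x 0, y +45 mm of the plate; at the stop at x +94, y 0 mm. The arm itself is a steel bar 13 mm wide, from 21 to 33 mm above the bench (the boss on the pivot reaches 42 mm).
- clamp_arm (a joint): Angle of the sprung arm in rad: 0 at rest (arm along the plate's +y), growing clockwise seen from above (post moves to the plate's +x), 0.9 at the stop. A spring pulls it back to 0: at the post about 2.5 N at rest and 6.3 N at the stop.
- round_mid (a point): Centre of the round mount: loose plain aluminium cylinder, 32 mm diameter, 26 mm high, about 50 g, standing upright on the clamp plate (this point 27 mm above the bench at the start).
- square_mid (a point): Centre of the square mount: loose plain aluminium block, 30 x 30 mm, 26 mm high, about 60 g, standing on the clamp plate (this point 27 mm above the bench at the start); x and y axes are square to its sides.
- dish_floor (a point): Centre of the inner floor of the round white ceramic dish (fixed): 136 mm across the rim, 22 mm high, floor 5 mm above the bench, walls 4 mm thick, inner floor about 116 mm across.
- tray_floor (a point): Centre of the inner floor of the square steel tray (fixed): 130 x 130 mm outside, 22 mm high, walls 4 mm thick, floor 4 mm above the bench; x and y axes are square to its sides.
- thumb_nut: Bystander: small brass nut, 22 mm across, 16 mm high, on the corner of the clamp plate beyond the stop; origin under its centre.
- forceps: Bystander: steel forceps lying on the bench, 150 mm long, 6 mm high; origin near the middle of the underside.
- marker: Bystander: white pen with black cap lying on the bench, 130 mm long, 14 mm high; origin near the middle of the underside.
- petri: Bystander: closed glass dish, 92 mm across, 17 mm high; origin under its centre.
- bottle: Bystander: amber bottle, 52 mm across, 105 mm high; origin under its centre.
- eyepiece: Bystander: black eyepiece standing on end, 42 mm across, 56 mm high; origin under its centre.
- slide_box: Bystander: grey slide box, 92 x 172 mm, 34 mm high; origin under its centre.

How it is judged:
On the way, in this order (a step that is already met when the one before it is completed fails the run):
1. both mounts lie released in their containers, round in the dish, square in the tray (horizontal distance between round_mid and dish_floor below 0.057 m and height (world z) of each of round_mid, square_mid below 0.032 m and x of square_mid in the frame of tray_floor between -0.055 and 0.055 m and y of square_mid in the frame of tray_floor between -0.055 and 0.055 m and contact force between the fingers and round_mount below 0.1 N and linear speed of each of round_mount, square_mount below 0.05 m/s and contact force between the fingers and square_mount below 0.1 N), for 0.2 s.
2. the sprung arm is held at its stop by the fingers (value of joint clamp_arm above 0.84 rad and contact force between the fingers and clamp_arm above 1.5 N), for 0.2 s.
At the end, for the whole second after the job is handed in: The round mount lies in the round dish and the square mount in the square tray, released and at rest; the fingers bear on the sprung arm with more than 1.5 N and hold it within 0.06 rad (about 7 mm at the post) of its stop through the last second; every bystander is within 25 mm of where it stood (all of step 1 and all of step 2 and velocity of joint clamp_arm below 0.3 rad/s and distance of each of thumb_nut, forceps, marker, petri, bottle, eyepiece, slide_box from where it was at the start of the episode below 0.025 m); the arm keeps its last pose, push and grip.
It fails at once if the round mount is dropped from more than about 50 mm (falling faster than 1 m/s out of the fingers) (linear speed of round_mount above 1 m/s and contact force between the fingers and round_mount below 0.05 N).
It fails at once if the square mount is dropped from more than about 50 mm (falling faster than 1 m/s out of the fingers) (linear speed of square_mount above 1 m/s and contact force between the fingers and square_mount below 0.05 N).
It fails at once if one of the other things is knocked more than 40 mm away (distance of any of thumb_nut, forceps, marker, petri, bottle, eyepiece, slide_box from where it was at the start of the episode above 0.04 m).
It also fails if it takes over 61 s, if anything falls off the work surface, if the arm or the gripper's body presses on something with over 40 N, if the wrist force passes 120 N, or if a joint passes its speed limit or range.

## Working session

There is one attempt and no reset: what is moved stays moved. The work goes in short steps, Python scripts to look and compute and a tool call to move; the robot and the scene stay as the last step left them, time stands still between calls to the robot, and variables do not carry over. Pictures are saved under pics/ and viewed, at most 10 in all, crops included, and the job is handed in when it is done.

Besides the shell and the picture viewer there is one more tool, called after "Call:" by a JSON object that holds its "op" and its "data". drive_tool: Moves the arm, as the interface text tells. Its arguments: {"type":"object","properties":{"deltas":{"type":"array"},"grip_force":{"type":"number"}},"required":["deltas"]}

```bash
mkdir -p pics; python3 - <<'E'
from station import bot, optics
import cv2
o=bot.get_obs(); print({k:o[k] for k in('t','eef_pos','tool_rot','contact_force','gripper_width')})
for n in('top','scene'):
    m=optics.camera_model(n); print(n,m)
    cv2.imwrite(f'pics/{n}0.png',cv2.resize(optics.read_camera(n),(784,588),interpolation=cv2.INTER_CUBIC))
E
```

```text
{'t': 0.0, 'eef_pos': array([ 0.2662789 , -0.61976564,  0.30292103]), 'tool_rot': array([-8.78784188e-04,  9.79482540e-01,  2.01526959e-01, -2.56156898e-04]), 'contact_force': array([ 0.49723499, -0.66287045,  0.27244768]), 'gripper_width': 0.9976111481575956}
top {'fx': 441.9310942274323, 'fy': 441.9310942274323, 'cx': 279.5521422877168, 'cy': 206.49565690589867, 'cam_to_world': array([[ 0.02259412,  0.994415  , -0.10309373,  0.44508026],
       [-0.99973145,  0.02300478,  0.00279601,  0.02099127],
       [ 0.00515204,  0.10300287,  0.99466772,  1.01546095],
       [ 0.        ,  0.        ,  0.        ,  1.        ]])}
scene {'fx': 485.955993784134, 'fy': 485.955993784134, 'cx': 274.04722376417214, 'cy': 204.56854088656252, 'cam_to_world': array([[ 0.59418314, -0.46184195,  0.65851987,  1.44751352],
       [ 0.80423441,  0.35374412, -0.47756896, -0.6144683 ],
       [-0.01238615,  0.81336776,  0.58161798,  0.82973423],
       [ 0.        ,  0.        ,  0.        ,  1.        ]])}
```

View pics/top0.png

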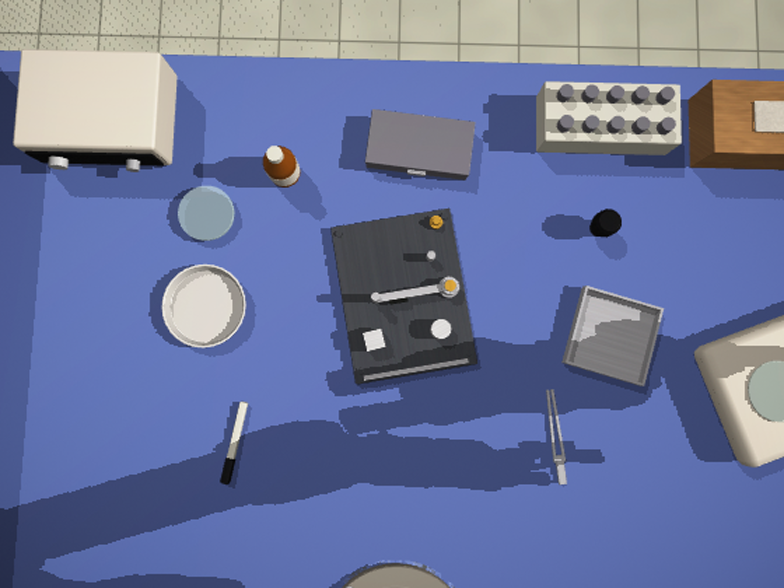

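View pics/scene0.png

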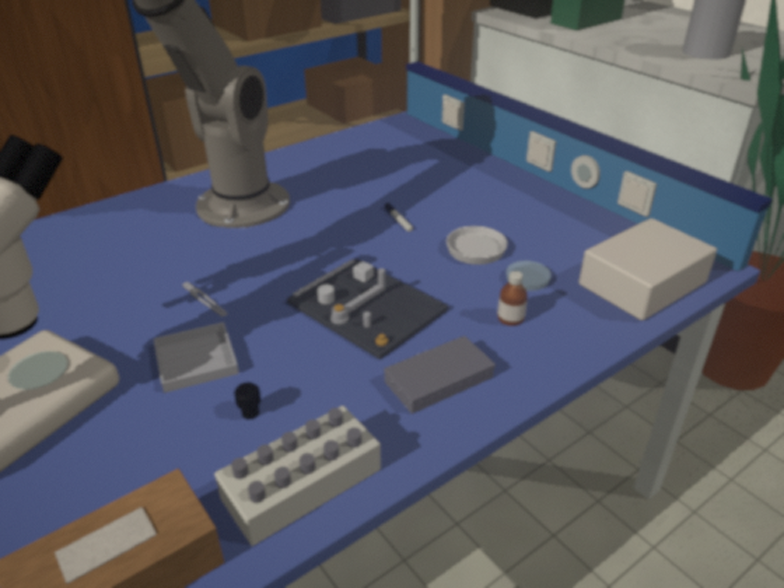

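The top view shows, in 784-px coordinates: pivot at about (450,286), post at (375,297), square mount at (374,340), round mount at (441,328), dish at (204,306) and tray at (613,336). I'll enlarge the plate for finer readings.

```bash
python3 - <<'E'
from station import optics
import cv2
im=optics.read_camera('top')
cv2.imwrite('pics/c1.png',cv2.resize(im[140:280,225:350],None,fx=4.2,fy=4.2,interpolation=cv2.INTER_CUBIC))
a=cv2.resize(im[180:255,110:180],None,fx=5,fy=5,interpolation=cv2.INTER_CUBIC)
b=cv2.resize(im[200:280,398:478],None,fx=5,fy=5,interpolation=cv2.INTER_CUBIC)[:375]
b=cv2.resize(im[202:277,400:476],None,fx=5,fy=5,interpolation=cv2.INTER_CUBIC)
cv2.imwrite('pics/c2.png',cv2.hconcat([a,b]))
E
```

```text
(no output)
```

View pics/c1.png

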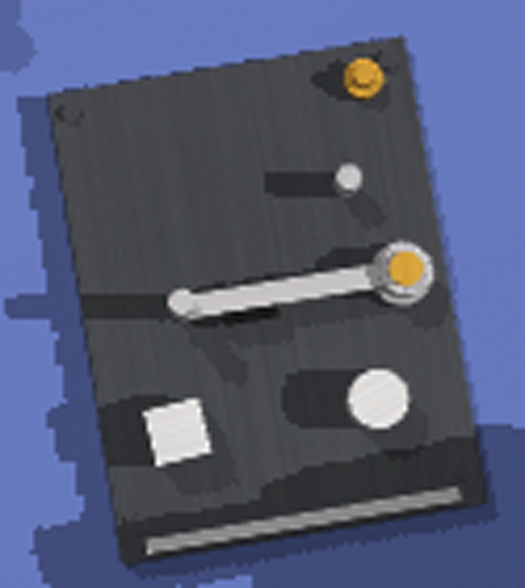

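View pics/c2.png

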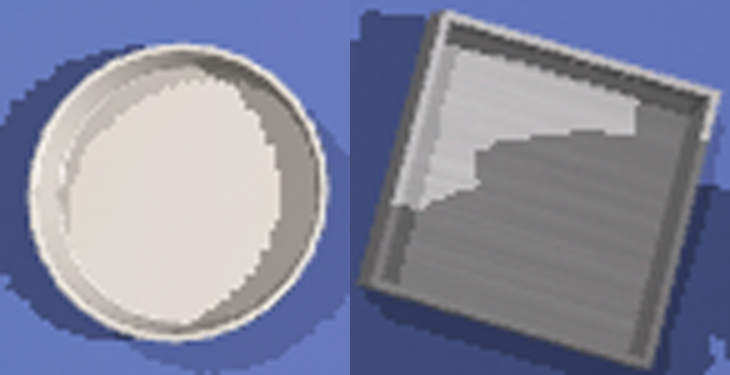

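Readings from the crops: round top at (379,399), square top at (177,432) with corners (143,411) and (199,398), post top at (182,302), and plate corners (49,96), (404,38), (485,500), (127,565). In the second crop, the dish rim centre is at (178,192) and the tray rim centre at (543,189).

```bash
cat > h.py <<'E'
from station import bot, optics
import numpy as np
from scipy.spatial.transform import Rotation as R
def px(cam,u,v,z):
    m=optics.camera_model(cam);T=m['cam_to_world']
    d=T[:3,:3]@np.array([(u-m['cx'])/m['fx'],-(v-m['cy'])/m['fy'],-1]);p=T[:3,3]
    return p+d*(z-p[2])/d[2]
def pose():
    o=bot.get_obs();q=o['tool_rot'];return o,R.from_quat(q,scalar_first=True)
def plan(target,yaw_y):
    "offset (tool axes) to TCP target; rotvec/45deg so tool z is down and tool y along world angle yaw_y (mod pi)"
    o,r=pose();best=None
    for a in(yaw_y,yaw_y+np.pi):
        y=np.array([np.cos(a),np.sin(a),0]);z=np.array([0,0,-1.]);x=np.cross(y,z)
        rv=(r.inv()*R.from_matrix(np.c_[x,y,z])).as_rotvec()
        if best is None or np.linalg.norm(rv)<np.linalg.norm(best):best=rv
    return r.inv().apply(np.array(target)-o['eef_pos']).round(4),(best/(np.pi/4)).round(4)
E
python3 - <<'E'
from h import *
c1=lambda u,v,z:px('top',225+(u+.5)/4.2-.5,140+(v+.5)/4.2-.5,z)
np.set_printoptions(precision=4,suppress=True)
for n,u,v,z in [('round',379,399,.04),('square',177,432,.04),('post',182,302,.067),('stop',348,177,.042),('nut',364,77,.016+.014)]:
    print(n,c1(u,v,z))
s=[c1(u,v,.04) for u,v in((143,411),(199,398),(211,453),(156,466))]
print('sides',[ (np.linalg.norm(s[i]-s[i-1]),np.degrees(np.arctan2(*(s[i]-s[i-1])[1::-1]))) for i in range(4)])
k=[c1(u,v,.014) for u,v in((49,96),(404,38),(485,500),(127,565))]
print('plate',np.mean(k,0),[ (np.linalg.norm(k[i]-k[i-1]),np.degrees(np.arctan2(*(k[i]-k[i-1])[1::-1]))) for i in range(4)])
d=px('top',110+178.5/5-.5,180+192.5/5-.5,.022);t=px('top',400+193.5/5-.5,202+189.5/5-.5,.022)
print('dish',d,'tray',t)
a=px('top',400+90/5,202+10/5,.022);b=px('top',400+371/5,202+92/5,.022);print('trayside',a-b,np.linalg.norm(a-b))
C=np.mean(k,0)[:2]; th=np.arctan2(*((k[0]-k[3])+(k[1]-k[2]))[1::-1]);
f=lambda x,y:C+np.array([[np.cos(th),-np.sin(th)],[np.sin(th),np.cos(th)]])@[x,y]
print('th',np.degrees(th),'post rest',f(0,45),'pivot',f(0,-75),'stop',f(56,-54),'end',f(94,0))
o,r=pose();print(r.as_matrix(),o['eef_pos'])
# pixels saved for scene view check
def proj(cam,p):
    m=optics.camera_model(cam);T=m['cam_to_world'];q=T[:3,:3].T@(p-T[:3,3]);return np.array([m['cx']+m['fx']*q[0]/-q[2],m['cy']+m['fy']*q[1]/q[2]])
for n,p in(('round',c1(379,399,.04)),('square',c1(177,432,.04)),('post',c1(182,302,.067)),('dish',d)):print(n,proj('scene',p)*1.4)
E
```

```text
round [ 0.4856 -0.061   0.04  ]
square [0.466  0.0446 0.04  ]
post [0.5319 0.0431 0.067 ]
stop [ 0.6028 -0.0427  0.042 ]
nut [ 0.6596 -0.0512  0.03  ]
sides [(np.float64(0.02952690902924941), np.float64(14.878982353573926)), (np.float64(0.030134325579049787), np.float64(-75.63353970306471)), (np.float64(0.02943510021826442), np.float64(-166.28734927636978)), (np.float64(0.029534469604173264), np.float64(104.5459923493571))]
plate [ 0.5407 -0.0012  0.014 ] [(np.float64(0.2580886542771024), np.float64(11.15141330222222)), (np.float64(0.19759446828558638), np.float64(-79.20297966146477)), (np.float64(0.2557632838035331), np.float64(-169.47393484450586)), (np.float64(0.1948024558411482), np.float64(101.48036933934732))]
dish [0.515  0.3199 0.022 ] tray [ 0.482  -0.3399  0.022 ]
trayside [0.0343 0.1267 0.    ] 0.13126968162939684
th 10.84015420897569 post rest [-7.9224 44.1958] pivot [ 14.6459 -73.6629] stop [ 65.6972 -42.5057] end [92.8633 17.6773]
[[ 0.9188  0.3947 -0.0006]
 [ 0.3947 -0.9188  0.0012]
 [-0.0001 -0.0014 -1.    ]] [ 0.2663 -0.6199  0.3032]
round [325.1949 287.5628]
square [362.8768 265.2676]
post [380.7803 268.856 ]
dish [475.8771 240.066 ]
```

```bash
python3 - <<'E'
from h import *
import cv2
np.set_printoptions(precision=4,suppress=True)
m=optics.camera_model('scene');T=m['cam_to_world']
for p in([.266,-.62,.303],[.266,-.62,.23],[.266,-.62,.0],[.35,-.45,.3],[.35,-.45,.1]):
    q=T[:3,:3].T@(np.array(p)-T[:3,3]);print(p,1.4*(m['cx']+m['fx']*q[0]/-q[2]),1.4*(m['cy']+m['fy']*q[1]/q[2]))
for u,v in((745,465),(695,350),(784,320)):print(px('top',u/1.4,v/1.4,.05))
cv2.imwrite('pics/w0.png',optics.read_camera('wrist'))
w=optics.camera_model('wrist');print(w['cam_to_world'])
E
```

```text
[0.266, -0.62, 0.303] -56.548726331598 213.89027156909177
[0.266, -0.62, 0.23] -39.37613787755066 252.56059011039815
[0.266, -0.62, 0.0] 7.149758064898594 357.33053910956323
[0.35, -0.45, 0.3] 68.88557839597648 204.10354310754064
[0.35, -0.45, 0.1] 100.1343119061776 302.2066896975789
[ 0.2874 -0.5282  0.05  ]
[ 0.4608 -0.4565  0.05  ]
[ 0.5107 -0.5975  0.05  ]
[[ 0.3956  0.8828  0.2532  0.3307]
 [-0.9184  0.3806  0.1079 -0.5931]
 [-0.0011 -0.2752  0.9614  0.3739]
 [ 0.      0.      0.      1.    ]]
```

View pics/w0.png

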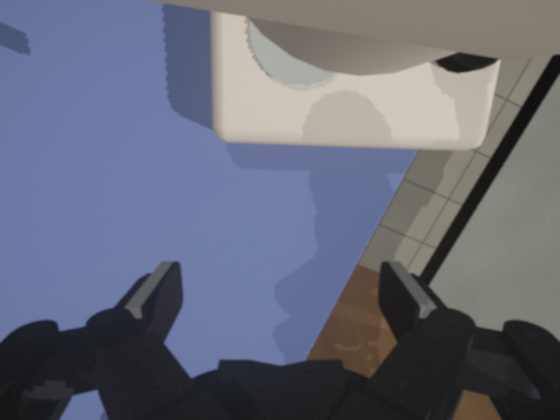

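The microscope stands ahead of the tool in the wrist view (body at (210–500, 0–150)), and the left side, tool −y, is free. I'll leave that way first.

Call:
{"op": "drive_tool", "data": {"deltas": [{"gripper": 0,"offset": [0,-0.05,0],"angular": [0,0,0]},{"gripper": 0,"offset": [0,-0.1,0],"angular": [0,0,0]},{"gripper": 0,"offset": [0,-0.15,0],"angular": [0,0,0.1]},{"gripper": 0,"offset": [0.01,-0.2,0],"angular": [0,0,0.2]},{"gripper": 0,"offset": [0.04,-0.24,0],"angular": [0,0,0.275]}], "grip_force": 30}}

```text
t: 0.7
eef_pos: [0.2052, -0.3832, 0.3035]
tool_rot: [-0.0, 0.996, 0.091, -0.001]
contact_force: [2.3, -0.9, 0.2]
gripper_width: 1.003
grasp_force: 0.0
```

```bash
python3 - <<'E'
from h import *
o,r=pose();print(o['t'],o['eef_pos'],o['contact_force'])
print(plan([.4856,-.061,.2],np.radians(100.84)))
E
```

```text
0.7 [ 0.20522593 -0.38315103  0.30354393] [ 2.30030806 -0.8672944   0.15550832]
(array([ 0.3341, -0.266 ,  0.1033]), array([-0.0008,  0.0014, -0.0093]))
```

Call:
{"op": "drive_tool", "data": {"deltas": [{"gripper": 0,"offset": [0.334,-0.266,0.06],"angular": [0,0,-0.01]},{"gripper": 0,"offset": [0.334,-0.266,0.06],"angular": [0,0,-0.01]},{"gripper": 0,"offset": [0.334,-0.266,0.06],"angular": [0,0,-0.01]},{"gripper": 0,"offset": [0.334,-0.266,0.06],"angular": [0,0,-0.01]},{"gripper": 0,"offset": [0.334,-0.266,0.06],"angular": [0,0,-0.01]}]}}

```text
t: 1.2
eef_pos: [0.3702, -0.1952, 0.2692]
tool_rot: [0.0, 0.995, 0.098, 0.0]
contact_force: [0.5, -0.7, 0.9]
gripper_width: 1.005
grasp_force: 0.0
```

```bash
python3 - <<'E'
from h import *
o,r=pose();print(o['t'],o['eef_pos'],o['contact_force'])
print(plan([.4856,-.061,.2],np.radians(100.84)))
E
```

```text
1.2 [ 0.37021951 -0.19515122  0.26919256] [ 0.52009176 -0.69897961  0.85966669]
(array([ 0.1394, -0.109 ,  0.0692]), array([ 0.0009, -0.001 ,  0.0101]))
```

Call:
{"op": "drive_tool", "data": {"deltas": [{"gripper": 0,"offset": [0.139,-0.109,0.069],"angular": [0,0,0.01]},{"gripper": 0,"offset": [0.139,-0.109,0.069],"angular": [0,0,0.01]},{"gripper": 0,"offset": [0.139,-0.109,0.069],"angular": [0,0,0.01]},{"gripper": 0,"offset": [0.139,-0.109,0.069],"angular": [0,0,0.01]},{"gripper": 0,"offset": [0.139,-0.109,0.069],"angular": [0,0,0.01]}]}}

```text
t: 1.7
eef_pos: [0.4864, -0.0575, 0.1987]
tool_rot: [-0.002, 0.995, 0.098, 0.0]
contact_force: [-0.3, -1.0, -0.5]
gripper_width: 0.998
grasp_force: 0.0
```

```bash
python3 - <<'E'
from h import *
import cv2
o,r=pose();print(o['t'],o['eef_pos'],o['contact_force'])
print(plan([.4856,-.061,.092],np.radians(100.84)))
m=optics.camera_model('wrist');T=m['cam_to_world'];im=optics.read_camera('wrist').copy()
for p in([.4856,-.061,.04],[.466,.0446,.04],[.5319,.0431,.067]):
    q=T[:3,:3].T@(np.array(p)-T[:3,3]);c=(int(round(m['cx']+m['fx']*q[0]/-q[2])),int(round(m['cy']+m['fy']*q[1]/q[2])));print(c)
    cv2.drawMarker(im,c,(0,0,255),0,9,1)
cv2.imwrite('pics/w1.png',im)
E
```

```text
1.7 [ 0.48640774 -0.05754227  0.19872558] [-0.34040966 -0.97607985 -0.48621081]
(array([-0.0015,  0.0036,  0.1067]), array([-0.0041, -0.0006,  0.0102]))
(284, 215)
(136, 213)
(128, 122)
```

View pics/w1.png

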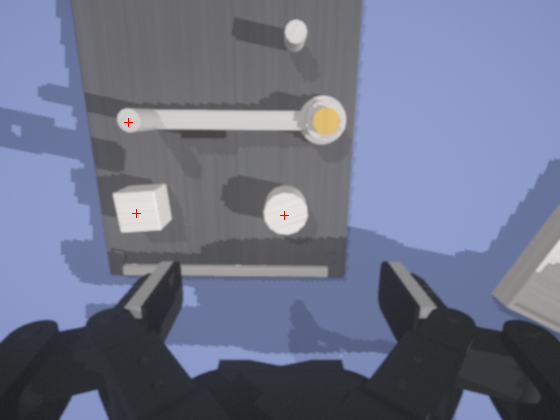

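The markers fall on the tops of round, square and post within about 2 px, so the measured positions hold. Descending.

Call:
{"op": "drive_tool", "data": {"deltas": [{"gripper": 0,"offset": [0,0,0.04],"angular": [0,0,0]},{"gripper": 0,"offset": [0,0,0.075],"angular": [0,0,0]},{"gripper": 0,"offset": [0,0,0.1],"angular": [0,0,0]},{"gripper": 0,"offset": [0,0,0.107],"angular": [0,0,0]},{"gripper": 0,"offset": [0,0,0.107],"angular": [0,0,0]}]}}

```text
t: 2.25
eef_pos: [0.4835, -0.0636, 0.0929]
tool_rot: [0.0, 0.996, 0.094, -0.001]
contact_force: [0.2, -0.7, 1.3]
gripper_width: 1.002
grasp_force: 0.0
```

Call:
{"op": "drive_tool", "data": {"deltas": [{"gripper": 220,"offset": [0,0,0],"angular": [0,0,0]},{"gripper": 220,"offset": [0,0,0],"angular": [0,0,0]},{"gripper": 220,"offset": [0,0,0],"angular": [0,0,0]},{"gripper": 220,"offset": [0,0,0],"angular": [0,0,0]},{"gripper": 220,"offset": [0,0,0],"angular": [0,0,0]}]}}

```text
t: 2.75
eef_pos: [0.4848, -0.0627, 0.0941]
tool_rot: [0.0, 0.996, 0.095, 0.001]
contact_force: [-1.2, 0.3, 7.6]
gripper_width: 0.357
grasp_force: 29.1
```

Call:
{"op": "drive_tool", "data": {"deltas": [{"gripper": 220,"offset": [0,0,-0.03],"angular": [0,0,0]},{"gripper": 220,"offset": [0,0,-0.07],"angular": [0,0,0]},{"gripper": 220,"offset": [0,0,-0.1],"angular": [0,0,0]},{"gripper": 220,"offset": [0,0,-0.1],"angular": [0,0,0]}]}}

```text
t: 3.15
eef_pos: [0.4866, -0.0626, 0.1973]
tool_rot: [0.001, 0.996, 0.095, 0.004]
contact_force: [0.0, 0.9, -0.1]
gripper_width: 0.362
grasp_force: 30.0
```

```bash
python3 - <<'E'
from h import *
o,r=pose();print(o['t'],o['eef_pos'],o['contact_force'],o['gripper_width'],o['grasp_force'])
print(plan([.515,.32,.19],np.radians(100.84)))
E
```

```text
3.15 [ 0.48662805 -0.06263684  0.19727173] [ 0.01727325  0.89827457 -0.09071044] 0.3623434763052507 30.03747582435608
(array([ 0.0999, -0.3705,  0.0071]), array([ 0.0031, -0.0097,  0.0004]))
```

Call:
{"op": "drive_tool", "data": {"deltas": [{"gripper": 220,"offset": [0.01,-0.03,0],"angular": [0,0,0]},{"gripper": 220,"offset": [0.1,-0.37,0],"angular": [0,0,0]},{"gripper": 220,"offset": [0.1,-0.37,0],"angular": [0,0,0]},{"gripper": 220,"offset": [0.1,-0.37,0],"angular": [0,0,0]},{"gripper": 220,"offset": [0.1,-0.37,0],"angular": [0,0,0]}]}}

```text
t: 3.65
eef_pos: [0.5018, 0.1699, 0.1926]
tool_rot: [0.0, 0.996, 0.095, -0.0]
contact_force: [1.0, -0.6, -0.4]
gripper_width: 0.361
grasp_force: 30.0
```

```bash
python3 - <<'E'
from h import *
o,r=pose();print(o['t'],o['eef_pos'],o['contact_force'],o['gripper_width'],o['grasp_force'])
print(plan([.515,.32,.15],np.radians(100.84)))
E
```

```text
3.65 [0.50176292 0.16991274 0.19263262] [ 1.03158474 -0.61461415 -0.35247153] 0.3605146767762759 30.036343932151794
(array([ 0.0413, -0.1449,  0.0426]), array([0.0005, 0.0006, 0.0003]))
```

Call:
{"op": "drive_tool", "data": {"deltas": [{"gripper": 220,"offset": [0.04,-0.142,0.02],"angular": [0,0,0]},{"gripper": 220,"offset": [0.04,-0.142,0.02],"angular": [0,0,0]},{"gripper": 220,"offset": [0.04,-0.142,0.02],"angular": [0,0,0]},{"gripper": 220,"offset": [0.04,-0.142,0.043],"angular": [0,0,0]},{"gripper": 220,"offset": [0.04,-0.142,0.043],"angular": [0,0,0]}]}}

```text
t: 4.15
eef_pos: [0.5123, 0.3157, 0.1468]
tool_rot: [0.001, 0.995, 0.096, -0.003]
contact_force: [-0.8, -0.9, -0.6]
gripper_width: 0.36
grasp_force: 30.1
```

```bash
python3 - <<'E'
from h import *
o,r=pose();print(o['t'],o['eef_pos'],o['contact_force'],o['gripper_width'],o['grasp_force'])
print(plan([.515,.32,.086],np.radians(100.84)))
E
```

```text
4.15 [0.51234455 0.31565797 0.14677778] [-0.83416528 -0.88909022 -0.62076932] 0.3597431503341016 30.067296624183655
(array([ 0.0038, -0.0039,  0.0607]), array([0.0025, 0.0072, 0.0048]))
```

Call:
{"op": "drive_tool", "data": {"deltas": [{"gripper": 220,"offset": [0.003,-0.003,0.03],"angular": [0,0,0]},{"gripper": 220,"offset": [0.003,-0.003,0.05],"angular": [0,0,0]},{"gripper": 220,"offset": [0.003,-0.003,0.058],"angular": [0,0,0]},{"gripper": 220,"offset": [0.003,-0.003,0.063],"angular": [0,0,0]},{"gripper": 220,"offset": [0.003,-0.003,0.063],"angular": [0,0,0]}]}}

```text
t: 4.65
eef_pos: [0.5173, 0.318, 0.0873]
tool_rot: [0.0, 0.996, 0.094, -0.0]
contact_force: [-0.0, 0.0, 0.0]
gripper_width: 0.36
grasp_force: 30.1
```

Call:
{"op": "drive_tool", "data": {"deltas": [{"gripper": 220,"offset": [0,0,0.001],"angular": [0,0,0]},{"gripper": 120,"offset": [0,0,0.001],"angular": [0,0,0]},{"gripper": 100,"offset": [0,0,0.001],"angular": [0,0,0]},{"gripper": 100,"offset": [0,0,0.001],"angular": [0,0,0]}]}}

```text
t: 5.05
eef_pos: [0.5173, 0.319, 0.0866]
tool_rot: [-0.0, 0.995, 0.095, 0.0]
contact_force: [-0.3, 0.4, -0.2]
gripper_width: 0.607
grasp_force: 0.0
```

Released about 2 mm above the floor. Lifting and moving to the square mount.

Call:
{"op": "drive_tool", "data": {"deltas": [{"gripper": 100,"offset": [0,0,-0.03],"angular": [0,0,0]},{"gripper": 50,"offset": [0,0,-0.07],"angular": [0,0,0]},{"gripper": 0,"offset": [0,0,-0.11],"angular": [0,0,0]},{"gripper": 0,"offset": [0,0,-0.11],"angular": [0,0,0]}]}}

```text
t: 5.45
eef_pos: [0.5194, 0.321, 0.2022]
tool_rot: [-0.003, 0.995, 0.095, 0.005]
contact_force: [0.8, 0.7, 1.0]
gripper_width: 1.002
grasp_force: 0.0
```

```bash
python3 - <<'E'
from h import *
o,r=pose();print(o['t'],o['eef_pos'])
print(plan([.466,.0446,.19],np.radians(104.4)))
E
```

```text
5.45 [0.51944365 0.32099024 0.20216853]
(array([-0.1047,  0.2614,  0.0101]), array([-0.0049, -0.0122, -0.0785]))
```

Call:
{"op": "drive_tool", "data": {"deltas": [{"gripper": 0,"offset": [-0.105,0.261,0.01],"angular": [0,0,-0.08]},{"gripper": 0,"offset": [-0.105,0.261,0.01],"angular": [0,0,-0.08]},{"gripper": 0,"offset": [-0.105,0.261,0.01],"angular": [0,0,-0.08]},{"gripper": 0,"offset": [-0.105,0.261,0.01],"angular": [0,0,-0.08]},{"gripper": 0,"offset": [-0.105,0.261,0.01],"angular": [0,0,-0.08]}]}}

```text
t: 5.95
eef_pos: [0.4684, 0.0717, 0.187]
tool_rot: [0.0, 0.992, 0.126, 0.0]
contact_force: [0.7, 0.1, 0.2]
gripper_width: 1.004
grasp_force: 0.0
```

Call:
{"op": "drive_tool", "data": {"deltas": [{"gripper": 0,"offset": [-0.013,0.033,0.0],"angular": [0,0,0]},{"gripper": 0,"offset": [-0.013,0.033,0.0],"angular": [0,0,0]},{"gripper": 0,"offset": [-0.013,0.033,0.0],"angular": [0,0,0]}]}}

```text
t: 6.25
eef_pos: [0.4649, 0.0378, 0.1872]
tool_rot: [0.0, 0.992, 0.125, 0.0]
contact_force: [-0.2, 0.1, -0.2]
gripper_width: 1.001
grasp_force: 0.0
```

```bash
python3 - <<'E'
from h import *
import cv2
o,r=pose();print(o['t'],o['eef_pos'])
print(plan([.466,.0446,.094],np.radians(104.4)))
m=optics.camera_model('wrist');T=m['cam_to_world'];w=optics.read_camera('wrist').copy()
for p in([.466,.0446,.04],):
    q=T[:3,:3].T@(np.array(p)-T[:3,3]);cv2.drawMarker(w,(int(round(m['cx']+m['fx']*q[0]/-q[2])),int(round(m['cy']+m['fy']*q[1]/q[2]))),(0,0,255),0,9,1)
t=optics.read_camera('top')
a=cv2.resize(t[170:265,100:190],(380,400))
cv2.imwrite('pics/m2.png',cv2.hconcat([a,w[:400,140:]]))
E
```

```text
6.25 [0.46485738 0.03777637 0.18719213]
(array([ 0.0028, -0.0063,  0.0932]), array([ 0.    , -0.0003, -0.001 ]))
```

View pics/m2.png

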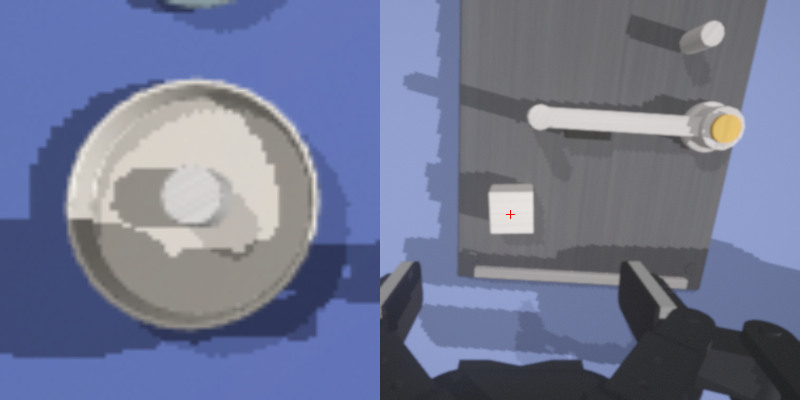

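The round mount stands upright near the middle of the dish. The marker (510,214) sits on the centre of the square's top.

Call:
{"op": "drive_tool", "data": {"deltas": [{"gripper": 0,"offset": [0.003,-0.006,0.03],"angular": [0,0,0]},{"gripper": 0,"offset": [0.003,-0.006,0.07],"angular": [0,0,0]},{"gripper": 0,"offset": [0.003,-0.006,0.088],"angular": [0,0,0]},{"gripper": 0,"offset": [0.003,-0.006,0.093],"angular": [0,0,0]},{"gripper": 0,"offset": [0.003,-0.006,0.093],"angular": [0,0,0]}]}}

```text
t: 6.85
eef_pos: [0.4662, 0.0463, 0.0939]
tool_rot: [-0.0, 0.992, 0.127, -0.0]
contact_force: [-0.2, -0.6, 0.6]
gripper_width: 1.002
grasp_force: 0.0
```

Call:
{"op": "drive_tool", "data": {"deltas": [{"gripper": 220,"offset": [0,0,0],"angular": [0,0,0]},{"gripper": 220,"offset": [0,0,0],"angular": [0,0,0]},{"gripper": 220,"offset": [0,0,0],"angular": [0,0,0]},{"gripper": 220,"offset": [0,0,0],"angular": [0,0,0]},{"gripper": 220,"offset": [0,0,0],"angular": [0,0,0]}]}}

```text
t: 7.35
eef_pos: [0.4668, 0.0449, 0.095]
tool_rot: [0.0, 0.992, 0.126, 0.001]
contact_force: [-1.3, -0.6, 6.8]
gripper_width: 0.348
grasp_force: 29.7
```

Call:
{"op": "drive_tool", "data": {"deltas": [{"gripper": 220,"offset": [0,0,-0.03],"angular": [0,0,0]},{"gripper": 220,"offset": [0,0,-0.07],"angular": [0,0,0]},{"gripper": 220,"offset": [0,0,-0.1],"angular": [0,0,0]},{"gripper": 220,"offset": [0,0,-0.1],"angular": [0,0,0]}]}}

```text
t: 7.75
eef_pos: [0.4685, 0.0453, 0.1981]
tool_rot: [0.0, 0.992, 0.126, 0.004]
contact_force: [0.5, 0.5, -0.9]
gripper_width: 0.343
grasp_force: 30.3
```

```bash
python3 - <<'E'
from h import *
o,r=pose();print(o['t'],o['eef_pos'],o['contact_force'],o['gripper_width'],o['grasp_force'])
print(plan([.482,-.34,.19],np.radians(104.4)))
E
```

```text
7.75 [0.46851984 0.04531218 0.19814756] [ 0.46202405  0.54848836 -0.92124412] 0.34260457096960295 30.272104740142822
(array([-0.0831,  0.3765,  0.008 ]), array([ 0.0017, -0.0097,  0.001 ]))
```

Call:
{"op": "drive_tool", "data": {"deltas": [{"gripper": 220,"offset": [-0.008,0.03,0],"angular": [0,0,0]},{"gripper": 220,"offset": [-0.083,0.376,0.005],"angular": [0,0,0]},{"gripper": 220,"offset": [-0.083,0.376,0.005],"angular": [0,0,0]},{"gripper": 220,"offset": [-0.083,0.376,0.005],"angular": [0,0,0]},{"gripper": 220,"offset": [-0.083,0.376,0.005],"angular": [0,0,0]}]}}

```text
t: 8.25
eef_pos: [0.4732, -0.188, 0.1909]
tool_rot: [-0.0, 0.992, 0.126, -0.0]
contact_force: [1.4, 0.7, -0.1]
gripper_width: 0.344
grasp_force: 30.3
```

```bash
python3 - <<'E'
from h import *
o,r=pose();print(o['t'],o['eef_pos'],o['contact_force'],o['gripper_width'],o['grasp_force'])
print(plan([.482,-.34,.15],np.radians(104.4)))
E
```

```text
8.25 [ 0.47318069 -0.1879703   0.19087101] [ 1.36879121  0.6809772  -0.13544686] 0.3439774176094826 30.25891363620758
(array([-0.0294,  0.1494,  0.0409]), array([-0.0001,  0.0007,  0.0017]))
```

Call:
{"op": "drive_tool", "data": {"deltas": [{"gripper": 220,"offset": [-0.029,0.146,0.01],"angular": [0,0,0]},{"gripper": 220,"offset": [-0.029,0.146,0.02],"angular": [0,0,0]},{"gripper": 220,"offset": [-0.029,0.146,0.03],"angular": [0,0,0]},{"gripper": 220,"offset": [-0.029,0.146,0.041],"angular": [0,0,0]},{"gripper": 220,"offset": [-0.029,0.146,0.041],"angular": [0,0,0]}]}}

```text
t: 8.75
eef_pos: [0.4803, -0.3353, 0.1477]
tool_rot: [-0.001, 0.992, 0.124, -0.002]
contact_force: [-0.2, 1.0, 0.5]
gripper_width: 0.347
grasp_force: 30.2
```

```bash
python3 - <<'E'
from h import *
o,r=pose();print(o['t'],o['eef_pos'],o['contact_force'],o['gripper_width'],o['grasp_force'])
print(plan([.482,-.34,.086],np.radians(104.4)))
E
```

```text
8.75 [ 0.48026062 -0.33531438  0.14768354] [-0.22098881  1.00384944  0.45855855] 0.34658250999115825 30.242226719856262
(array([0.0007, 0.0052, 0.0617]), array([-0.004 ,  0.0044, -0.0024]))
```

Call:
{"op": "drive_tool", "data": {"deltas": [{"gripper": 220,"offset": [0,0.002,0.03],"angular": [0,0,0]},{"gripper": 220,"offset": [0,0.002,0.05],"angular": [0,0,0]},{"gripper": 220,"offset": [0,0.002,0.058],"angular": [0,0,0]},{"gripper": 220,"offset": [0,0.002,0.062],"angular": [0,0,0]},{"gripper": 220,"offset": [0,0.002,0.062],"angular": [0,0,0]}]}}

```text
t: 9.25
eef_pos: [0.4832, -0.3357, 0.0888]
tool_rot: [-0.0, 0.992, 0.127, 0.0]
contact_force: [-0.2, 0.1, -0.2]
gripper_width: 0.343
grasp_force: 30.3
```

Call:
{"op": "drive_tool", "data": {"deltas": [{"gripper": 220,"offset": [0,0,0.001],"angular": [0,0,0]},{"gripper": 120,"offset": [0,0,0.001],"angular": [0,0,0]},{"gripper": 100,"offset": [0,0,0.001],"angular": [0,0,0]},{"gripper": 100,"offset": [0,0,0.001],"angular": [0,0,0]}]}}

```text
t: 9.65
eef_pos: [0.483, -0.3367, 0.0879]
tool_rot: [0.0, 0.992, 0.126, 0.0]
contact_force: [-0.8, 0.8, 0.5]
gripper_width: 0.609
grasp_force: 0.0
```

Call:
{"op": "drive_tool", "data": {"deltas": [{"gripper": 100,"offset": [0,0,-0.03],"angular": [0,0,0]},{"gripper": 100,"offset": [0,0,-0.07],"angular": [0,0,0]},{"gripper": 60,"offset": [0,0,-0.11],"angular": [0,0,0]},{"gripper": 60,"offset": [0,0,-0.11],"angular": [0,0,0]}]}}

```text
t: 10.05
eef_pos: [0.4856, -0.338, 0.2033]
tool_rot: [0.003, 0.992, 0.126, 0.004]
contact_force: [0.2, 0.3, 0.1]
gripper_width: 0.76
grasp_force: 0.0
```

Call:
{"op": "drive_tool", "data": {"deltas": [{"gripper": 60,"offset": [-0.04,0.0,0],"angular": [0,0,-0.19]},{"gripper": 60,"offset": [-0.04,-0.37,0],"angular": [0,0,-0.38]},{"gripper": 60,"offset": [-0.04,-0.37,0],"angular": [0,0,-0.57]},{"gripper": 60,"offset": [-0.04,-0.37,0],"angular": [0,0,-0.76]},{"gripper": 60,"offset": [-0.04,-0.37,0],"angular": [0,0,-0.95]}]}}

```text
t: 10.55
eef_pos: [0.3931, -0.1513, 0.1973]
tool_rot: [0.0, 0.877, 0.481, 0.0]
contact_force: [0.6, 0.9, 0.1]
gripper_width: 0.766
grasp_force: 0.0
```

```bash
python3 - <<'E'
from h import *
o,r=pose();print(o['t'],o['eef_pos'],o['q'])
print(plan([.5325,.043,.19],np.radians(10.84)))
E
```

```text
10.55 [ 0.39308714 -0.15130637  0.19726545] [ 0.73204204  0.26498014 -0.57588134  2.20493232  0.21727231  0.72437947
 -0.55819748]
(array([0.2388, 0.0133, 0.0072]), array([ 4.000e-04,  3.000e-04, -9.624e-01]))
```

Call:
{"op": "drive_tool", "data": {"deltas": [{"gripper": 60,"offset": [0.239,0.013,0.005],"angular": [0,0,-0.19]},{"gripper": 60,"offset": [0.239,0.013,0.005],"angular": [0,0,-0.38]},{"gripper": 60,"offset": [0.239,0.013,0.005],"angular": [0,0,-0.57]},{"gripper": 60,"offset": [0.239,0.013,0.005],"angular": [0,0,-0.76]},{"gripper": 60,"offset": [0.239,0.013,0.005],"angular": [0,0,-0.96]}]}}

```text
t: 11.05
eef_pos: [0.5356, 0.0438, 0.1924]
tool_rot: [0.0, 0.64, 0.769, 0.001]
contact_force: [0.1, -0.9, -0.2]
gripper_width: 0.764
grasp_force: 0.0
```

Call:
{"op": "drive_tool", "data": {"deltas": [{"gripper": 60,"offset": [0,0,0],"angular": [0,0,0]},{"gripper": 60,"offset": [0,0,0],"angular": [0,0,0]}]}}

```text
t: 11.25
eef_pos: [0.5342, 0.0418, 0.1918]
tool_rot: [-0.001, 0.642, 0.766, -0.0]
contact_force: [-0.1, -1.0, -1.1]
gripper_width: 0.766
grasp_force: 0.0
```

```bash
python3 - <<'E'
from h import *
import cv2
o,r=pose();print(o['t'],o['eef_pos'],o['q'])
print(plan([.5325,.043,.113],np.radians(10.84)))
m=optics.camera_model('wrist');T=m['cam_to_world'];w=optics.read_camera('wrist').copy()
for p in([.5325,.043,.067],[.5553,-.0749,.042]):
    q=T[:3,:3].T@(np.array(p)-T[:3,3]);cv2.drawMarker(w,(int(round(m['cx']+m['fx']*q[0]/-q[2])),int(round(m['cy']+m['fy']*q[1]/q[2]))),(0,0,255),0,9,1)
t=optics.read_camera('top')
a=cv2.resize(t[195:285,390:480],(360,360))
cv2.imwrite('pics/m3.png',cv2.hconcat([a,w[:360,60:500]]))
E
```

```text
11.25 [0.53421509 0.0417791  0.19182166] [ 0.38925199  0.49360293 -0.73783976  1.95009241  0.43230386  0.86147102
 -0.40258043]
(array([ 0.0014, -0.0014,  0.0788]), array([-0.0011, -0.001 , -0.0174]))
```

View pics/m3.png

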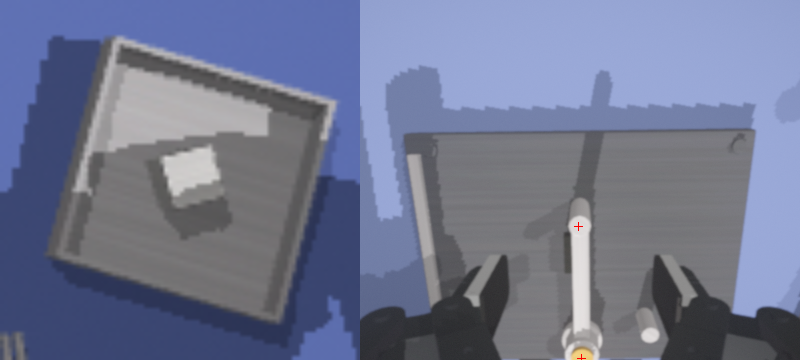

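The square lies upright in the tray, and the marker is on the post top at (580,226). Descending and gripping.

Call:
{"op": "drive_tool", "data": {"deltas": [{"gripper": 60,"offset": [0.001,-0.002,0.04],"angular": [0,0,0]},{"gripper": 60,"offset": [0.001,-0.002,0.07],"angular": [0,0,0]},{"gripper": 60,"offset": [0.001,-0.002,0.079],"angular": [0,0,0]},{"gripper": 60,"offset": [0.001,-0.002,0.079],"angular": [0,0,0]}]}}

```text
t: 11.75
eef_pos: [0.5312, 0.0405, 0.1126]
tool_rot: [-0.001, 0.643, 0.766, -0.001]
contact_force: [-0.0, 0.6, 0.3]
gripper_width: 0.766
grasp_force: 0.0
```

Call:
{"op": "drive_tool", "data": {"deltas": [{"gripper": 255,"offset": [0,0,0],"angular": [0,0,0]},{"gripper": 255,"offset": [0,0,0],"angular": [0,0,0]},{"gripper": 255,"offset": [0,0,0],"angular": [0,0,0]},{"gripper": 255,"offset": [0,0,0],"angular": [0,0,0]},{"gripper": 255,"offset": [0,0,0],"angular": [0,0,0]}], "grip_force": 50}}

```text
t: 12.25
eef_pos: [0.5334, 0.0418, 0.1145]
tool_rot: [0.001, 0.643, 0.766, 0.001]
contact_force: [1.4, -1.0, 6.0]
gripper_width: 0.144
grasp_force: 49.0
```

```bash
python3 - <<'E'
from h import *
np.set_printoptions(precision=4,suppress=True)
o,r=pose();print(o['t'],o['eef_pos'],o['contact_force'],o['gripper_width'],o['grasp_force'])
P=np.array([.5553,-.0749]);e=o['eef_pos'];d=e[:2]-P;print('radius',np.linalg.norm(d),np.degrees(np.arctan2(d[1],d[0])))
for i in range(1,13):
    a=-0.9*i/12; c=np.array([[np.cos(a),-np.sin(a)],[np.sin(a),np.cos(a)]])@d+P
    print(i,r.inv().apply([c[0]-e[0],c[1]-e[1],0]),-a/(np.pi/4))
E
```

```text
12.25 [0.5334 0.0418 0.1145] [ 1.4374 -0.9849  5.9851] 0.14429449563969768 48.97317945957184
radius 0.11876269857649821 100.63814428234856
1 [-0.0002  0.0089  0.    ] 0.0954929658551372
2 [-0.0011  0.0178  0.    ] 0.1909859317102744
3 [-0.0027  0.0265  0.0001] 0.2864788975654116
4 [-0.0049  0.0352  0.0001] 0.3819718634205488
5 [-0.0078  0.0436  0.0001] 0.477464829275686
6 [-0.0112  0.0518  0.0001] 0.5729577951308232
7 [-0.0153  0.0597  0.0002] 0.6684507609859605
8 [-0.02    0.0673  0.0002] 0.7639437268410976
9 [-0.0252  0.0745  0.0002] 0.8594366926962348
10 [-0.031   0.0813  0.0002] 0.954929658551372
11 [-0.0372  0.0877  0.0002] 1.0504226244065094
12 [-0.0439  0.0935  0.0003] 1.1459155902616465
```

Call:
{"op": "drive_tool", "data": {"deltas": [{"gripper": 255,"offset": [0,0.009,0],"angular": [0,0,0.095]},{"gripper": 255,"offset": [-0.001,0.018,0],"angular": [0,0,0.19]},{"gripper": 255,"offset": [-0.003,0.0265,0],"angular": [0,0,0.286]},{"gripper": 255,"offset": [-0.005,0.035,0],"angular": [0,0,0.382]},{"gripper": 255,"offset": [-0.008,0.0435,0],"angular": [0,0,0.477]}]}}

```text
t: 12.75
eef_pos: [0.5766, 0.0421, 0.1144]
tool_rot: [-0.0, 0.775, 0.632, -0.0]
contact_force: [-4.8, 1.2, 10.6]
gripper_width: 0.142
grasp_force: 49.4
```

```bash
cat > s.py <<'E'
from h import *
np.set_printoptions(precision=4,suppress=True)
o,r=pose();print(o['t'],o['eef_pos'],o['contact_force'],o['gripper_width'],o['grasp_force'])
P=np.array([.5553,-.0749]);e=o['eef_pos'];d=e[:2]-P;ang=np.degrees(np.arctan2(d[1],d[0]));done=np.radians(100.84-ang)
y=r.as_matrix()[:,1];print('radius',np.linalg.norm(d),'arm',done,'tool y',np.degrees(np.arctan2(y[1],y[0])))
for i in range(1,9):
    a=-0.075*i; c=np.array([[np.cos(a),-np.sin(a)],[np.sin(a),np.cos(a)]])@d+P
    print(done-a,r.inv().apply([c[0]-e[0],c[1]-e[1],0]),-a/(np.pi/4))
E
python3 s.py
```

```text
12.75 [0.5766 0.0421 0.1144] [-4.8343  1.2485 10.5812] 0.1420238162694664 49.43098425865173
radius 0.11890035238171422 arm 0.3691224773552114 tool y -11.578270225913142
0.44412247735521143 [-0.0001  0.0089 -0.    ] 0.0954929658551372
0.5191224773552114 [-0.0009  0.0178 -0.    ] 0.1909859317102744
0.5941224773552114 [-0.0024  0.0266 -0.    ] 0.28647889756541156
0.6691224773552114 [-0.0045  0.0352 -0.    ] 0.3819718634205488
0.7441224773552114 [-0.0073  0.0437 -0.    ] 0.477464829275686
0.8191224773552114 [-0.0107  0.052  -0.    ] 0.5729577951308231
0.8941224773552114 [-0.0147  0.0599 -0.    ] 0.6684507609859605
0.9691224773552114 [-0.0193  0.0676 -0.    ] 0.7639437268410976
```

Tracking on the arc with the expected spring force; continuing.

Call:
{"op": "drive_tool", "data": {"deltas": [{"gripper": 255,"offset": [0,0.009,0],"angular": [0,0,0.095]},{"gripper": 255,"offset": [-0.001,0.018,0],"angular": [0,0,0.19]},{"gripper": 255,"offset": [-0.003,0.0265,0],"angular": [0,0,0.286]},{"gripper": 255,"offset": [-0.005,0.035,0],"angular": [0,0,0.382]},{"gripper": 255,"offset": [-0.007,0.0435,0],"angular": [0,0,0.477]}]}}

```text
t: 13.25
eef_pos: [0.6173, 0.0268, 0.1144]
tool_rot: [-0.0, 0.879, 0.477, -0.001]
contact_force: [-5.5, -0.7, 12.2]
gripper_width: 0.143
grasp_force: 49.6
```

```bash
python3 s.py
```

```text
13.25 [0.6173 0.0268 0.1144] [-5.5472 -0.7418 12.1854] 0.14330127776969842 49.55143690109253
radius 0.11909774476567053 arm 0.7372005941441354 tool y -33.00999959734491
0.8122005941441354 [-0.0001  0.0089 -0.    ] 0.0954929658551372
0.8872005941441354 [-0.0008  0.0178 -0.    ] 0.1909859317102744
0.9622005941441354 [-0.0023  0.0266 -0.    ] 0.28647889756541156
1.0372005941441353 [-0.0043  0.0353 -0.    ] 0.3819718634205488
1.1122005941441353 [-0.007   0.0438 -0.    ] 0.477464829275686
1.1872005941441355 [-0.0104  0.0521 -0.    ] 0.5729577951308231
1.2622005941441354 [-0.0144  0.0601 -0.0001] 0.6684507609859605
1.3372005941441354 [-0.0189  0.0678 -0.0001] 0.7639437268410976
```

Call:
{"op": "drive_tool", "data": {"deltas": [{"gripper": 255,"offset": [0,0.007,0],"angular": [0,0,0.07]},{"gripper": 255,"offset": [0,0.013,0],"angular": [0,0,0.14]},{"gripper": 255,"offset": [-0.001,0.017,0],"angular": [0,0,0.18]},{"gripper": 255,"offset": [-0.001,0.019,0],"angular": [0,0,0.2]},{"gripper": 255,"offset": [-0.001,0.019,0],"angular": [0,0,0.2]}]}}

```text
t: 13.75
eef_pos: [0.6324, 0.0159, 0.1144]
tool_rot: [-0.001, 0.913, 0.408, -0.001]
contact_force: [-5.6, 1.1, 10.7]
gripper_width: 0.143
grasp_force: 49.6
```

```bash
python3 s.py | head -3
```

```text
13.75 [0.6324 0.0159 0.1144] [-5.5879  1.1215 10.7321] 0.14283416735488844 49.57801580429077
radius 0.1190819814614911 arm 0.8934222997834695 tool y -41.8827295567503
0.9684222997834695 [-0.0001  0.0089 -0.    ] 0.0954929658551372
```

Call:
{"op": "drive_tool", "data": {"deltas": [{"gripper": 255,"offset": [0,0.001,0],"angular": [0,0,0]},{"gripper": 255,"offset": [0,0.002,0],"angular": [0,0,0]},{"gripper": 255,"offset": [0,0.003,0],"angular": [0,0,0]},{"gripper": 255,"offset": [0,0.003,0],"angular": [0,0,0]},{"gripper": 255,"offset": [0,0.003,0],"angular": [0,0,0]}]}}

```text
t: 14.25
eef_pos: [0.6333, 0.0151, 0.1143]
tool_rot: [-0.001, 0.913, 0.408, -0.002]
contact_force: [-8.7, 3.6, 14.3]
gripper_width: 0.145
grasp_force: 50.0
```

```bash
python3 s.py | head -2; python3 - <<'E'
from station import optics
import cv2
t=optics.read_camera('top')
cv2.imwrite('pics/end.png',cv2.resize(t[40:350],None,fx=1.4,fy=1.4))
E
```

```text
14.25 [0.6333 0.0151 0.1143] [-8.7353  3.5521 14.2997] 0.14544148993623768 49.999204874038696
radius 0.11911045737908982 arm 0.9037151644358385 tool y -41.80026625733184
```

View pics/end.png

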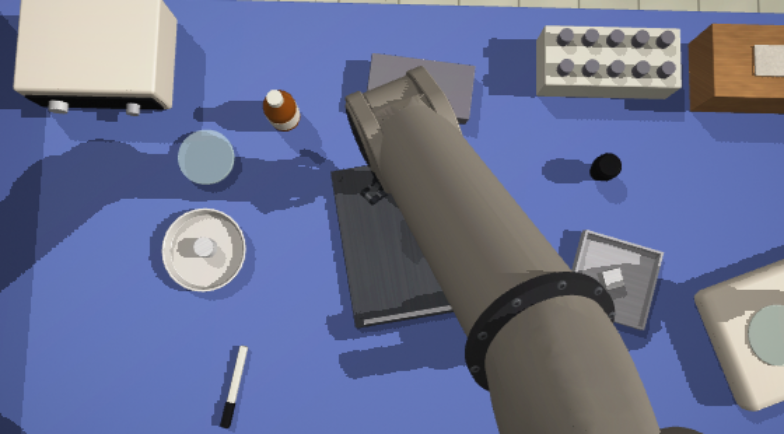

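The round mount is in the dish at (204,247) and the square is in the tray at (612,277). The bystanders that can be seen haven't moved. The arm is at its stop: the force rose and the motion stalled at about 0.90 rad. Handing in.

```bash
python3 -c "
from station import bot
print(bot.hand_in())"
```

```text
the job is handed in; nothing more can be done
None
```

I handed the job in at about 14 s with the round mount in the dish, the square mount in the tray, and the fingers holding the sprung arm at its stop (about 0.90 rad); no verdict came back.

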